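# Fuse and reset the bench tester

### The job

Put the bench tester back in service: take the long fuse out of the pocket tray, stand it fully home in the tester's fuse well and let go of it. Then take the wooden-handled reset stylus from its block, reach its steel pin through the small round hole in the tester's top and push the recessed reset button fully down; finish while still gripping the stylus and holding the button down with it. Leave the short fuses and the other things lying about where they are.

Things in the scene. Friction and masses are not known exactly. Their poses are not given: they have to be found in the camera images.
- tester: Grey steel bench tester, a flat box fixed to the table, 130 (x) x 200 (y) x 60 mm high. Origin: centre of its underside; z up. In its level top, in the half nearer the robot, are two round holes 80 mm apart: the larger, at its +y, is the fuse well, the smaller, at its -y, the reset hole. A dark display strip, a knob (12 mm high) and a brass terminal (14 mm high) stand on the other half.
- fuse_well (a point): Centre of the mouth of the fuse well, level with the tester's top: upright round blind hole, 17 mm wide with a 1.5 mm chamfer, 20 mm deep. The fuse stands in it and sticks out 31 mm when home. The axes are the tester's (z up).
- reset_hole (a point): Centre of the mouth of the reset hole, level with the tester's top: upright round hole, 13 mm wide with a 1.5 mm chamfer. The top of the white reset button, 11 mm wide, lies 22 mm below the mouth, centred in the hole. The axes are the tester's (z up).
- reset_button (a joint): Travel of the reset button in m: 0 = released, 0.007 = fully down (end stop). It counts as held down beyond 0.005. A spring returns it: 1 N to start it, 5 N fully down.
- tray: Aluminium pocket tray fixed to the table, 100 x 100 x 26 mm high, with four round pockets 17 mm wide and 18 mm deep at 24 mm either side of its middle in x and y. One long and two short fuses stand in three of the pockets, one is empty; which is which varies. Origin: centre of its underside, z up. Tray and stylus block may be on either side of the tester.
- fuse: The long fuse: white ceramic cylinder with steel end caps, 14 mm in diameter, 51 mm long, about 20 g, standing upright in a pocket and 33 mm proud of the tray. Origin: centre of its lower end, z up along it.
- stand: Block of light wood fixed to the table, 70 x 70 x 64 mm high, with an upright hole 10 mm wide at its centre in which the stylus stands. Origin: centre of its underside, z up.
- stylus: The reset stylus, about 50 g, standing pin down in its block, hanging by its handle's shoulder: a round steel pin 6 mm in diameter and 60 mm long below a square wooden handle 16 x 16 x 60 mm. 120 mm long in all. Origin: the lower end of the pin; z up along it towards the handle (handle from z = 60 to 120 mm); x and y are square to the handle's flat sides.
- stylus_tip (a point): The lower end of the stylus's pin (same point and axes as the stylus's origin).
- short_fuse_a: A short fuse, 14 mm in diameter, 32 mm long, standing in the tray. To be left there. Origin: centre of its lower end.
- short_fuse_b: The other short fuse, alike. To be left there.
- spanner_a: Steel spanner lying on the mat between robot and tester. Leave alone. Origin: the middle of it.
- spanner_b: Another spanner lying on the mat, left of and beyond the tester. Leave alone.
- screwdriver: Screwdriver lying on the mat, right of and beyond the tester. Leave alone.
- socket: Upright steel socket, a tube 30 mm wide, 38 mm high, left of the tester. Leave alone. Origin: centre of its underside.
- grease_jar: Grey jar, 56 mm wide, 60 mm high, right of the tester. Leave alone. Origin: centre of its underside.
- spool: Small brass bush with two flanges, 32 mm wide, 26 mm high, at the left. Leave alone. Origin: centre of its underside.

How it is judged:
By the outcome, as a careful person would: the job done as asked, in the order asked, and still so for the second after the job is handed in, while the arm keeps its last pose, push and grip.
It also fails if it takes over 53 s, if anything falls off the work surface, if the arm or the gripper's body presses on something with over 40 N, if the wrist force passes 120 N, or if a joint passes its speed limit or range.

### The arm

A 6-joint arm with a two-finger parallel gripper is mounted at the origin on the work surface. World frame = base frame: x ahead of the robot, y to its left, z up, the work surface at z = 0. Lengths are in mm, angles in rad, forces in N, time in s.
With the tool pointing down it reaches from about 325 to 775 mm from the base axis. Payload 9.3 kg.
Tool frame: the origin (TCP) lies between the finger pads; the fingertips stand r.nose_length ahead of it and the grasp point (between the pads) lies 6 mm ahead of it (r.nose_length is the distance from the TCP to the fingertips, in mm); z points along the fingers, y is the line along which they close (so a half turn about z gives the same grasp; the last joint's range is limited). The gripper opens to 85 mm and grips with 20 to 120 N. Pads are 22 mm wide; open, the fingers measure 114 mm over their backs; the gripper's body (76 mm by 85 mm) begins 54 mm behind the grasp point. The pads swing forward as they close: fully open they stand 13 mm farther back than shut.
Start: joints at [-1.466, 0.259, 0.021, 1.334, 0, 1.418], TCP at [140.218, -531.823, 256.279] pointing down, gripper open.
Joint ranges: [-3.04, 3.04], [-0.91, 1.82], [-1.04, 1.36], [-1.92, 1.95], [-1.52, 1.45], [-3.14, 3.14]. Speed limits (rad/s): [2.22, 2.22, 2.79, 3.14, 3.14, 3.14].

### API

Orientations are given as [roll, pitch, yaw] about the fixed x, y, z axes, in that order (R = Rz(yaw) Ry(pitch) Rx(roll)).
In Python, from workcell import r gives the robot as it stands. The module is installed in compiled form; this text tells all that it offers.
- The arm moves only by the shell command python3 -m pendant 'ROWS' [OPENING]. ROWS is a JSON object of lists of equal length, an entry for each row: "dp": the shift along the tool's x, y, z as a fraction of full scale, a list of three; "turn": the turn, a rotation vector about the tool's x, y, z as a fraction of full scale, a list of three. A call has 1 to 12 rows; each row shifts and turns the commanded pose from where the row before left it, along the tool's axes as they then stand; what a row does not reach is not made up. Full scale, the value 1, is 30 cm for a shift and 90 degrees for a turn. A row lasts 1/8 s, in which the tool goes at most 62.5 mm and 10.7 degrees, less where a joint would pass 70% of its speed; a pose out of reach is approached as far as the arm can. A call with a number of a shift or a turn outside -1 to 1 is refused whole. A call with a gripper value outside its range is refused whole. OPENING is the opening, from -1 (shut) to 1 (fully open), set as the call begins (- or left out, the last holds). The fingers move at their own pace and stop on an object; the grip force is fixed at half the most. Time passes only in rows, so rows that do not move let the fingers close. It gives the time, the measured TCP pose, the force, the opening and the grip force at its end, in the units of the state.
- r.sense(): the state, without advancing time (a new reading comes with each control period).
- r.read_camera(name): name is "side" or "top"; returns the picture (400x640x3 uint8, red, green, blue); there is no depth.
- r.calibration(name): a dict with "fov_y" (degrees; the focal length in pixels is half the picture's height over the tangent of half this angle, whatever the lens; pixels are square), "cx", "cy" (the principal point, pixels), "extrinsics" (4x4, takes a point from camera to world coordinates). Camera axes: x right, y up, looking along -z (the intrinsics and any distortion apply to the point x, -y, -z); pixel columns grow to the right and rows downward; lengths in mm; the calibration is good to about 2 mm. A picture is of the moment at which its call begins. calibration takes no time and is no camera call.
- r.job_done(): hands the job in; it is judged then, once.
The state is a dict: "time": time; "qpos": joint angles; "qd": joint speeds; "tau": joint torques, N m; "position": TCP position; "eef_rot": TCP orientation; "ft_force": force on the tool from outside, world axes, zero at the start; "ft_torque": the same for the moment, N m; "opening": opening from 0.0 (shut) to 1.0 (fully open); "finger_force": force on a finger pad.
Only numpy, scipy, OpenCV 4.12 (cv2) and the standard library are available. Lean on these libraries where they do the work, as an engineer would, in place of code of your own. Each camera call takes 0.05 s, during which the arm holds its last target. There are 200 camera calls.

## Working session

There is one attempt and no reset: what is moved stays moved. The work goes in short steps, Python scripts to look and compute and a shell command to move; the robot and the scene stay as the last step left them, time stands still between calls to the robot, and variables do not carry over. Pictures are saved under pics/ and viewed, at most 10 in all, crops included, and the job is handed in when it is done.

```bash
mkdir -p pics; python3 - <<'E'
from workcell import r
import cv2
for n in("top","side"):
    cv2.imwrite(f"pics/{n}0.png",r.read_camera(n)[:,:,::-1]); c=r.calibration(n); print(n,c)
s=r.sense();print({k:s[k] for k in("time","position","eef_rot","ft_force","opening")},r.nose_length)
E
```

```text
top {'fov_y': 44.86612789406592, 'cx': 330.3581482801261, 'cy': 202.16085322493637, 'extrinsics': array([[ 1.16636099e-02,  9.98936167e-01, -4.46149565e-02,
         4.80404697e+02],
       [-9.99585067e-01,  1.04727533e-02, -2.68331163e-02,
         1.89055393e+01],
       [-2.63373289e-02,  4.49094153e-02,  9.98643825e-01,
         1.19684475e+03],
       [ 0.00000000e+00,  0.00000000e+00,  0.00000000e+00,
         1.00000000e+00]])}
side {'fov_y': 55.360928058905735, 'cx': 320.9652749743089, 'cy': 190.37454659194898, 'extrinsics': array([[-9.86614807e-01,  9.56735061e-02, -1.32052272e-01,
         4.29201577e+02],
       [-1.62975908e-01, -6.05762240e-01,  7.78775296e-01,
         7.97256441e+02],
       [-5.48411695e-03,  7.89872577e-01,  6.13246472e-01,
         6.68689113e+02],
       [ 0.00000000e+00,  0.00000000e+00,  0.00000000e+00,
         1.00000000e+00]])}
{'time': 0.1, 'position': array([ 140.19535839, -531.60498535,  255.73560164]), 'eef_rot': array([-3.14043058e+00, -1.86901358e-04,  2.57769448e-01]), 'ft_force': array([-0.41643531,  1.23940156,  0.20260019]), 'opening': 1.0011004885438615} 25.0
```

View pics/top0.png

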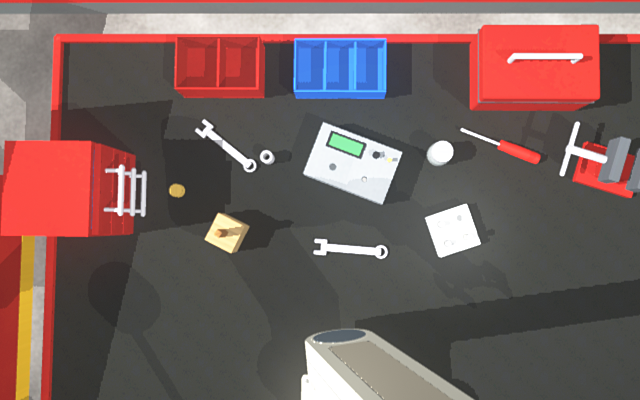

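View pics/side0.png

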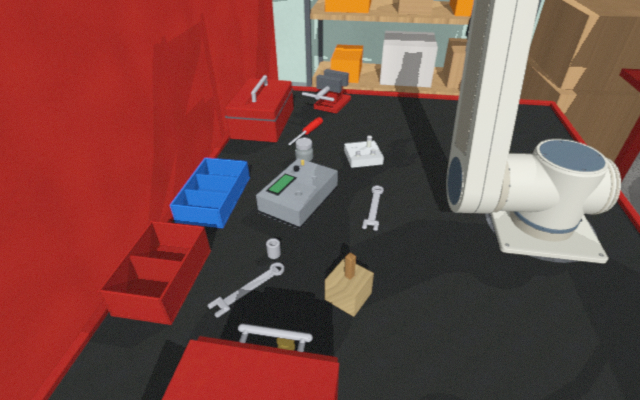

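The top view shows the tester around (353,162), with the well at about (333,167) and the reset hole at about (364,180). The tray is at (453,230) and the stylus block at (227,233). Next I'll enlarge these from both cameras.

```bash
python3 - <<'E'
import cv2,numpy as np
t=cv2.imread("pics/top0.png");s=cv2.imread("pics/side0.png")
def c(im,x,y,w,h,k): return cv2.resize(im[y:y+h,x:x+w],None,fx=k,fy=k,interpolation=cv2.INTER_CUBIC)
# top row: tester 300..400 x115..210 k4 ; tray 420..485x200..265 k6
a=c(t,300,118,110,90,4); b=c(t,422,200,60,60,6)
d=c(s,340,130,50,40,6); e=c(t,200,205,60,60,4); f=c(s,320,245,60,60,4)
im=np.zeros((600,800,3),np.uint8)
im[:360,:440]=a; im[:360,440:800]=b
im[360:600,:300]=d; im[360:600,300:540]=e; im[360:600,540:780]=f
g=im
cv2.imwrite("pics/crop1.png",g)
E
```

```text
(no output)
```

View pics/crop1.png

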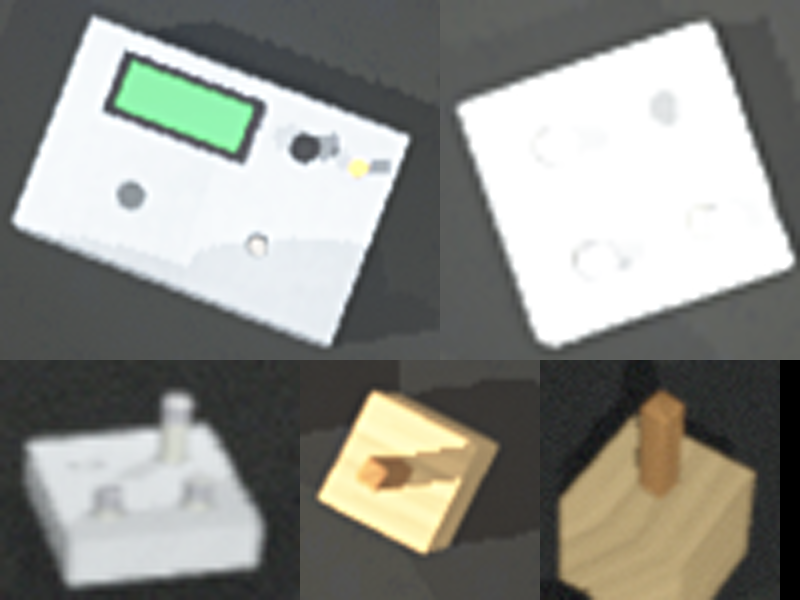

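The crops show the well at (332.5,166.8) and the reset hole at (364.2,179) in the top view. The long fuse is the tall one in the tray in the side view, with its top at (369.7,136.5). The stylus is upright in its block.

```bash
cat > h.py <<'E'
from workcell import r
import numpy as np
def px(n,u,v,z):
    c=r.calibration(n);f=200/np.tan(np.radians(c["fov_y"]/2));E=c["extrinsics"]
    d=E[:3,:3]@np.array([(u-c["cx"])/f,-(v-c["cy"])/f,-1]);o=E[:3,3]
    return (o+d*(z-o[2])/d[2])[:2]
def uv(n,p):
    c=r.calibration(n);f=200/np.tan(np.radians(c["fov_y"]/2));E=c["extrinsics"]
    q=E[:3,:3].T@(np.array(p)-E[:3,3]);return np.array([c["cx"]+f*q[0]/-q[2],c["cy"]-f*q[1]/-q[2]])
E
python3 - <<'E'
from h import *
np.set_printoptions(precision=1,suppress=True)
T=lambda x,y,z:px("top",300+x/4-.4,118+y/4-.4,z)
A=lambda x,y,z:px("top",422+(x-440)/6-.4,200+y/6-.4,z)
B=lambda x,y,z:px("top",200+(x-300)/4-.4,205+(y-360)/4-.4,z)
S=lambda x,y,z:px("side",340+x/6-.4,130+(y-360)/6-.4,z)
F=lambda x,y,z:px("side",320+(x-540)/4-.4,245+(y-360)/4-.4,z)
c=[T(92,15,60),T(410,135,60),T(334,343,60),T(13,220,60)];print("tester",c,[np.linalg.norm(c[i]-c[i-1]) for i in range(4)],np.mean(c,0))
w=T(130,195,60);q=T(257,244,60);print("well",w,"reset",q,np.linalg.norm(w-q))
c=[A(458,103,26),A(712,18,26),A(795,265,26),A(548,348,26)];m=np.mean(c,0);print("tray",c,m,[np.linalg.norm(c[i]-c[i-1]) for i in range(4)])
e=c[1]-c[0];print("tray yaw of edge",np.arctan2(e[1],e[0]))
u=e/np.linalg.norm(e)*24;n=np.array([-u[1],u[0]])
for a in(1,-1):
  for b in(1,-1): p=m+a*u+b*n;print(p,"side px fuse top",uv("side",[*p,59]),"mouth",uv("side",[*p,26]))
print("fuse from side",S(178,397,59),px("side",369.7,136.3,59), "crop top feature z59:",A(597,260,59),A(555,145,59),A(710,220,59),A(665,107,26))
c=[S(25,443,26),S(208,425,26),S(262,520,26),S(65,540,26)];print("tray side",np.mean(c,0))
c=[B(372,390,64),B(473,443,64),B(428,552,64),B(318,497,64)];print("stand",c,np.mean(c,0),[np.linalg.norm(c[i]-c[i-1]) for i in range(4)])
print("sty top",B(374,473,124),"side",F(661,402,124))
E
```

```text
tester [array([722.6,  70.1]), array([ 652.6, -117.9]), array([529.7, -74.2]), array([600.3, 115.2])] [np.float64(130.32042493245848), np.float64(200.6109471257018), np.float64(130.42440806953914), np.float64(202.13298082137166)] [626.3  -1.7]
well [615.7  46.3] reset [587.5 -28.7] 80.1422429152555
tray [array([ 499.9, -176.7]), array([ 535.1, -277.8]), array([ 436.9, -310.6]), array([ 402.6, -212.7])] [ 468.6 -244.5] [np.float64(103.75908728711603), np.float64(107.04289181021396), np.float64(103.51992868565006), np.float64(103.6651299292631)]
tray yaw of edge -1.2360961954884957
[ 499.2 -259.3] side px fuse top [354.6 138.2] mouth [354.1 147.1]
[ 453.9 -275. ] side px fuse top [369.3 136.8] mouth [368.6 145.7]
[ 483.4 -213.9] side px fuse top [358.4 146. ] mouth [357.8 155.1]
[ 438.1 -229.7] side px fuse top [373.5 144.5] mouth [372.7 153.6]
fuse from side [ 454.5 -281.6] [ 452.9 -278.4] crop top feature z59: [ 439.1 -225.1] [ 483.5 -208.8] [ 455.1 -268.6] [ 499.3 -259.1]
tray side [ 470.2 -248.2]
stand [array([504.8, 314.6]), array([474.4, 254.2]), array([410.3, 279.4]), array([441.6, 345.1])] [457.8 298.3] [np.float64(70.19068542605022), np.float64(67.59910883312985), np.float64(68.86962001600712), np.float64(72.74590805457277)]
sty top [457.4 296.8] side [459.1 295.9]
```

```bash
cat >> h.py <<'E'
def go(x,y,z,yaw=None):
    s=r.sense();p=np.array(s["position"]);a=s["eef_rot"];w=a[2]
    from scipy.spatial.transform import Rotation as Ro
    R=Ro.from_euler("xyz",a).as_matrix()
    d=R.T@(np.array([x,y,z])-p)/300
    print("pos",p.round(1),"rot",np.round(a,4),"j6",round(s["qpos"][5],2),"t",s["time"],"F",np.round(s["ft_force"],1),"total dp",d.round(4))
    if yaw is not None:
        Rt=Ro.from_euler("xyz",[np.pi,0,yaw]).as_matrix()
        print("turn",(Ro.from_matrix(R.T@Rt).as_rotvec()/(np.pi/2)).round(4))
E
python3 -m pendant '{"dp":[[0,0,0],[0,0,0],[0,0,0],[0,0,0],[0,0,0]],"turn":[[0,0,-0.11],[0,0,-0.11],[0,0,-0.11],[0,0,-0.11],[0,0,-0.11]]}' 1
python3 -c "
from h import *
go(454,-276,140,1.12)"
python3 - <<'E'
import cv2,numpy as np
t=cv2.imread("pics/top0.png");s=cv2.imread("pics/side0.png")
def c(im,x,y,w,h,k): return cv2.resize(im[y:y+h,x:x+w],None,fx=k,fy=k,interpolation=cv2.INTER_CUBIC)
im=np.zeros((600,800,3),np.uint8)
im[:400,:400]=c(t,210,220,25,25,16); im[:480,400:800]=c(s,337,250,25,30,16)
cv2.imwrite("pics/sty.png",im)
E
```

```text
time: 0.72
position: [140.2, -531.7, 255.9]
eef_rot: [-3.141, -0.001, 1.127]
ft_force: [0.1, -0.0, 0.5]
opening: 1.001
finger_force: 0.0
pos [ 140.2 -531.7  255.9] rot [-3.1412e+00 -7.0000e-04  1.1274e+00] j6 0.55 t 0.725 F [ 0.1 -0.   0.5] total dp [1.2183 0.5794 0.387 ]
turn [-0.0003 -0.0004  0.0047]
```

View pics/sty.png

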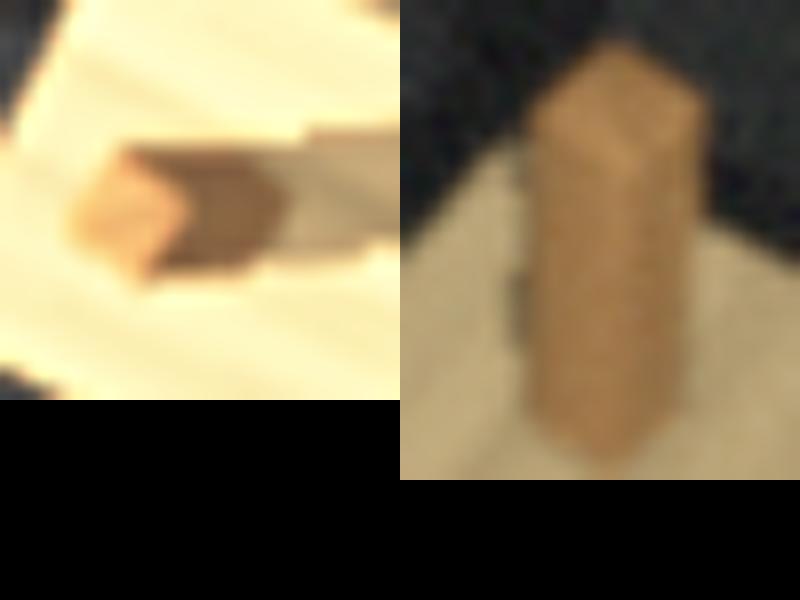

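The handle's top corners in the enlarged top crop give a stylus yaw of about 48° (mod 90), and the side view agrees. Now moving above the fuse.

```bash
python3 -m pendant '{"dp":[[0.06,0.03,0.02],[0.122,0.058,0.039],[0.122,0.058,0.039],[0.122,0.058,0.039],[0.122,0.058,0.039],[0.122,0.058,0.039],[0.122,0.058,0.039],[0.122,0.058,0.039],[0.122,0.058,0.039],[0.122,0.058,0.039],[0.06,0.03,0.02],[0,0,0]],"turn":[[0,0,0],[0,0,0],[0,0,0],[0,0,0],[0,0,0],[0,0,0],[0,0,0],[0,0,0],[0,0,0],[0,0,0],[0,0,0],[0,0,0]]}' 0.3
python3 - <<'E'
from h import *
import cv2
go(454,-276,58,1.12)
t=r.read_camera("top")[:,:,::-1];s=r.read_camera("side")[:,:,::-1]
c=lambda im,x,y,w,h,k:cv2.resize(im[y:y+h,x:x+w],None,fx=k,fy=k,interpolation=cv2.INTER_CUBIC)
im=np.zeros((480,800,3),np.uint8);im[:,:400]=c(t,405,180,100,120,4);im[:480,400:]=c(s,320,70,80,96,5)
cv2.imwrite("pics/f1.png",im)
E
```

```text
time: 2.22
position: [456.7, -276.3, 138.1]
eef_rot: [-3.14, -0.001, 1.121]
ft_force: [-0.5, -0.4, -0.7]
opening: 0.65
finger_force: 0.0
pos [ 456.7 -276.3  138.1] rot [-3.1399e+00 -6.0000e-04  1.1215e+00] j6 1.32 t 2.225 F [-0.5 -0.4 -0.7] total dp [-0.0031 -0.008   0.2669]
turn [-0.0011 -0.0004  0.0009]
```

View pics/f1.png

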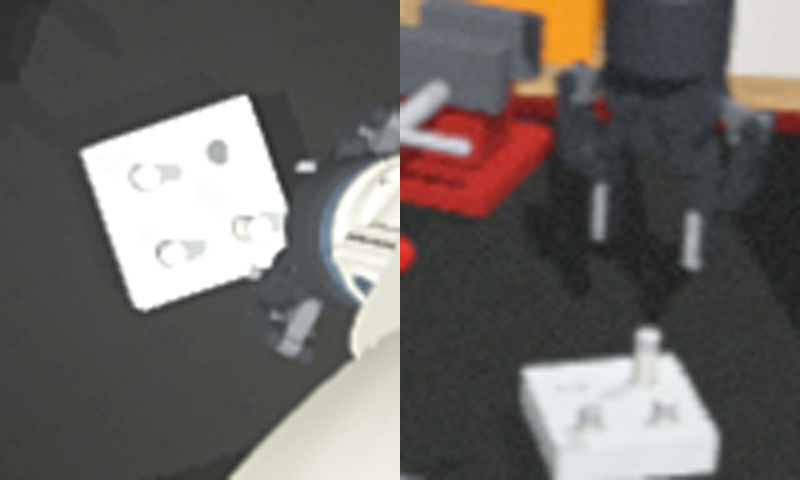

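The fuse top shows at about (469,236) in the top view, and in the side view the fuse sits between and below the pads (fuse top at crop (648,332)). The numbers below check this.

```bash
python3 - <<'E'
from h import *
print(px("top",405+258/4-.4,180+226/4-.4,59),px("side",320+248/5-.4,70+332/5-.4,59))
p=np.array([456.7,-276.3,119]);y=np.array([np.sin(1.12),-np.cos(1.12),0])
for k in(-30,30):
  print(uv("side",p+k*y),uv("top",p+k*y))
print("seen side tips",(320+200/5,70+238/5),(320+292/5,70+268/5))
E
```

```text
[ 455.57174289 -274.39755463] [ 454.59224334 -280.0728305 ]
[378.45035604 122.10247144] [471.08025993 248.4970497 ]
[361.42377732 116.95308275] [482.99061226 224.08206057]
seen side tips (360.0, 117.6) (378.4, 123.6)
```

```bash
python3 -m pendant '{"dp":[[-0.0016,-0.0055,0.05],[0,0,0.07],[0,0,0.07],[0,0,0.05],[0,0,0.027],[0,0,0]],"turn":[[0,0,0],[0,0,0],[0,0,0],[0,0,0],[0,0,0],[0,0,0]]}'
python3 -m pendant '{"dp":[[0,0,0],[0,0,0],[0,0,0],[0,0,0],[0,0,0],[0,0,0]],"turn":[[0,0,0],[0,0,0],[0,0,0],[0,0,0],[0,0,0],[0,0,0]]}' -1
python3 -c "
from h import *
go(455,-276,150)"
```

```text
time: 3.08
position: [454.2, -278.3, 58.7]
eef_rot: [-3.141, -0.0, 1.121]
ft_force: [0.7, 0.5, -0.0]
opening: 0.649
finger_force: 0.0
time: 3.82
position: [454.6, -278.3, 59.3]
eef_rot: [3.141, 0.0, 1.122]
ft_force: [-0.7, 0.0, 5.8]
opening: 0.139
finger_force: 58.8
pos [ 454.6 -278.3   59.3] rot [3.1408e+00 2.0000e-04 1.1218e+00] j6 1.31 t 3.825 F [-0.7  0.   5.8] total dp [ 0.0074 -0.002  -0.3024]
```

```bash
python3 -m pendant '{"dp":[[0,0,-0.02],[0,0,-0.05],[0,0,-0.07],[0,0,-0.08],[0,0,-0.07],[0,0,-0.02],[0,0,0]],"turn":[[0,0,0],[0,0,0],[0,0,0],[0,0,0],[0,0,0],[0,0,0],[0,0,0]]}'
python3 -c "
from h import *
go(616,46,145)"
```

```text
time: 4.7
position: [454.5, -278.2, 152.2]
eef_rot: [3.141, 0.0, 1.122]
ft_force: [0.1, -0.1, -0.6]
opening: 0.138
finger_force: 58.5
pos [ 454.5 -278.2  152.2] rot [3.1410e+00 2.0000e-04 1.1218e+00] j6 1.31 t 4.7 F [ 0.1 -0.1 -0.6] total dp [1.2072 0.016  0.0237]
```

```bash
python3 -m pendant '{"dp":[[0.05,0,0],[0.12,0.002,0.003],[0.12,0.002,0.003],[0.12,0.002,0.003],[0.12,0.002,0.003],[0.12,0.002,0.003],[0.12,0.002,0.003],[0.12,0.002,0.003],[0.12,0.002,0.002],[0.12,0,0],[0.077,0,0],[0,0,0]],"turn":[[0,0,0],[0,0,0],[0,0,0],[0,0,0],[0,0,0],[0,0,0],[0,0,0],[0,0,0],[0,0,0],[0,0,0],[0,0,0],[0,0,0]]}'
python3 - <<'E'
from h import *
import cv2
go(616,46,112)
t=r.read_camera("top")[:,:,::-1];s=r.read_camera("side")[:,:,::-1]
cv2.imwrite("pics/t2f.png",t);cv2.imwrite("pics/s2f.png",s)
c=lambda im,x,y,w,h,k:cv2.resize(im[y:y+h,x:x+w],None,fx=k,fy=k,interpolation=cv2.INTER_CUBIC)
im=np.zeros((600,800,3),np.uint8);im[:400,:240]=c(t,300,110,60,100,4);im[:600,240:]=c(s,255,115,70,75,8)
cv2.imwrite("pics/w1.png",im)
E
```

```text
time: 6.2
position: [616.0, 47.6, 144.2]
eef_rot: [-3.141, 0.0, 1.124]
ft_force: [0.2, -0.6, -0.4]
opening: 0.142
finger_force: 58.5
pos [616.   47.6 144.2] rot [-3.1405e+00  4.0000e-04  1.1240e+00] j6 1.96 t 6.2 F [ 0.2 -0.6 -0.4] total dp [-0.0049  0.0024  0.1074]
```

View pics/w1.png

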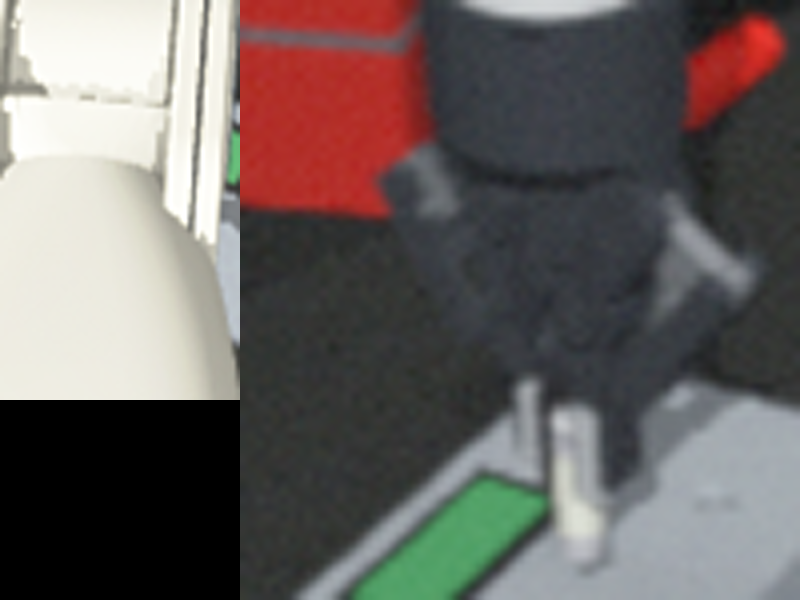

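The arm hides the well in the top view. The side view shows the fuse hanging in the pads, its lower end at about (298,185). I'll compare that with the prediction and with the well in the first side picture.

```bash
python3 - <<'E'
from h import *
import cv2
b=np.array([616,47.6,92.9])
print("pred bottom",uv("side",b),"top",uv("side",b+[0,0,51]), "pads tip z119",uv("side",[616,47.6,119]))
s=cv2.imread("pics/side0.png");f=cv2.imread("pics/s2f.png")
print("pred well px",uv("side",[615.7,46.3,60]),"reset",uv("side",[587.5,-28.7,60]))
c=lambda im,x,y,w,h,k:cv2.resize(im[y:y+h,x:x+w],None,fx=k,fy=k,interpolation=cv2.INTER_CUBIC)
im=np.zeros((480,800,3),np.uint8);im[:,:400]=c(s,285,170,40,48,10);im[:,400:]=c(f,280,150,40,48,10)
cv2.imwrite("pics/w2.png",im)
E
```

```text
pred bottom [297.58632732 183.56075074] top [296.68573731 166.82262672] pads tip z119 [297.13287992 175.13309921]
pred well px [298.35647315 193.49483759] reset [314.26541443 177.62514737]
```

View pics/w2.png

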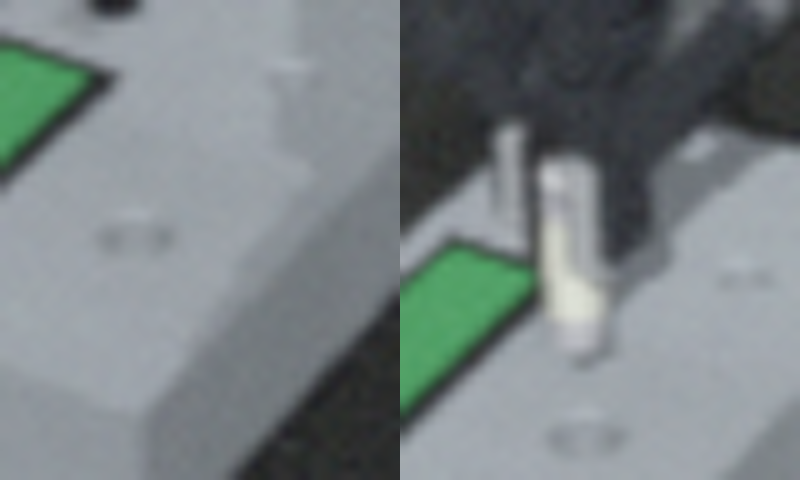

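The well, at (298.2,193.0) in the side view, and the fuse end, at (297.6,183.9), both agree with the predictions to within about 0.4 px. That calls for a small correction of about -2 mm in y, then the descent.

```bash
python3 -m pendant '{"dp":[[-0.0069,0.0033,0.02],[0,0,0.04],[0,0,0.025],[0,0,0.01],[0,0,0]],"turn":[[0,0,0],[0,0,0],[0,0,0],[0,0,0],[0,0,0]]}'
python3 -m pendant '{"dp":[[0,0,0.01],[0,0,0.01],[0,0,0]],"turn":[[0,0,0],[0,0,0],[0,0,0]]}'
```

```text
time: 6.92
position: [615.9, 43.6, 116.2]
eef_rot: [-3.141, 0.0, 1.122]
ft_force: [-0.4, -0.7, -0.6]
opening: 0.144
finger_force: 58.5
time: 7.3
position: [615.8, 43.7, 110.2]
eef_rot: [-3.141, 0.0, 1.122]
ft_force: [-0.2, -0.3, -0.4]
opening: 0.143
finger_force: 58.5
```

```bash
python3 -m pendant '{"dp":[[0.0036,-0.0017,0],[0,0,0.007],[0,0,0.007],[0,0,0]],"turn":[[0,0,0],[0,0,0],[0,0,0],[0,0,0]]}'
```

```text
time: 7.8
position: [615.9, 44.8, 106.1]
eef_rot: [-3.141, 0.0, 1.122]
ft_force: [0.7, -0.3, -0.7]
opening: 0.136
finger_force: 58.5
```

No force with the end 5 mm below the mouth, so the fuse is in the well.

```bash
python3 -m pendant '{"dp":[[0,0,0.015],[0,0,0.015],[0,0,0.008],[0,0,0]],"turn":[[0,0,0],[0,0,0],[0,0,0],[0,0,0]]}'
python3 -m pendant '{"dp":[[0,0,0.006],[0,0,0.004],[0,0,0]],"turn":[[0,0,0],[0,0,0],[0,0,0]]}'
```

```text
time: 8.3
position: [615.8, 44.8, 94.5]
eef_rot: [-3.141, 0.0, 1.122]
ft_force: [0.1, -1.2, -1.6]
opening: 0.138
finger_force: 58.5
time: 8.68
position: [616.0, 44.8, 91.9]
eef_rot: [3.141, 0.0, 1.122]
ft_force: [1.0, -1.4, 0.6]
opening: 0.141
finger_force: 58.6
```

```bash
python3 -m pendant '{"dp":[[0,0,0.004],[0,0,0.004],[0,0,0]],"turn":[[0,0,0],[0,0,0],[0,0,0]]}'
```

```text
time: 9.05
position: [616.3, 44.9, 91.2]
eef_rot: [3.14, -0.001, 1.122]
ft_force: [-4.0, -1.6, 15.0]
opening: 0.143
finger_force: 60.3
```

```bash
python3 -m pendant '{"dp":[[0,0,0],[0,0,0],[0,0,0],[0,0,0]],"turn":[[0,0,0],[0,0,0],[0,0,0],[0,0,0]]}' 0.1
python3 -m pendant '{"dp":[[0,0,-0.03],[0,0,-0.06],[0,0,-0.1],[0,0,-0.12],[0,0,-0.12],[0,0,-0.07],[0,0,0]],"turn":[[0,0,0],[0,0,0],[0,0,0],[0,0,0],[0,0,0],[0,0,0],[0,0,0]]}'
python3 - <<'E'
from h import *
go(458,296.5,225,0.83); go(458,296.5,225,0.83-np.pi/2)
E
```

```text
time: 9.55
position: [615.9, 44.9, 89.2]
eef_rot: [-3.141, 0.0, 1.122]
ft_force: [0.3, 0.7, 1.5]
opening: 0.551
finger_force: 0.0
time: 10.42
position: [616.6, 44.8, 241.5]
eef_rot: [3.138, -0.001, 1.122]
ft_force: [0.3, 0.1, 0.1]
opening: 0.544
finger_force: 0.0
pos [616.6  44.8 241.5] rot [ 3.1382e+00 -1.4000e-03  1.1217e+00] j6 1.96 t 10.425 F [0.3 0.1 0.1] total dp [ 0.5262 -0.8406  0.053 ]
turn [ 0.002  -0.0012  0.1857]
pos [616.6  44.8 241.5] rot [ 3.1382e+00 -1.4000e-03  1.1217e+00] j6 1.96 t 10.425 F [0.3 0.1 0.1] total dp [ 0.5262 -0.8406  0.053 ]
turn [ 6.0000e-04 -2.6000e-03  1.1857e+00]
```

```bash
python3 -m pendant '{"dp":[[0.03,-0.045,0],[0.055,-0.088,0],[0.055,-0.088,0],[0.055,-0.088,0],[0.055,-0.088,0.01],[0.055,-0.088,0.01],[0.055,-0.088,0.01],[0.055,-0.088,0.01],[0.055,-0.088,0.01],[0.04,-0.06,0],[0.016,-0.031,0],[0,0,0]],"turn":[[0,0,0],[0,0,0],[0,0,0],[0,0,0],[0,0,0],[0,0,0],[0,0,0],[0,0,0],[0,0,0],[0,0,0],[0,0,0],[0,0,0]]}'
python3 -m pendant '{"dp":[[0,0,0],[0,0,0],[0,0,0],[0,0,0],[0,0,0],[0,0,0],[0,0,0],[0,0,0],[0,0,0]],"turn":[[0,0,-0.1],[0,0,-0.105],[0,0,-0.105],[0,0,-0.105],[0,0,-0.105],[0,0,-0.105],[0,0,-0.105],[0,0,-0.084],[0,0,0]]}' 0.1
python3 - <<'E'
from h import *
import cv2
go(458,296.5,100,2.4)
t=r.read_camera("top")[:,:,::-1];s=r.read_camera("side")[:,:,::-1]
c=lambda im,x,y,w,h,k:cv2.resize(im[y:y+h,x:x+w],None,fx=k,fy=k,interpolation=cv2.INTER_CUBIC)
im=np.zeros((600,800,3),np.uint8);im[:,:400]=c(t,300,110,80,120,5);im[:,400:]=c(s,270,165,100,150,4)
cv2.imwrite("pics/st1.png",im)
E
```

```text
time: 11.92
position: [456.6, 296.7, 224.0]
eef_rot: [-3.141, 0.001, 1.123]
ft_force: [0.3, 0.0, 0.0]
opening: 0.554
finger_force: 0.0
time: 13.05
position: [457.8, 295.7, 224.2]
eef_rot: [-3.141, -0.0, 2.398]
ft_force: [0.3, 1.1, -0.2]
opening: 0.549
finger_force: 0.0
pos [457.8 295.7 224.2] rot [-3.1411e+00 -1.0000e-04  2.3984e+00] j6 1.16 t 13.05 F [ 0.3  1.1 -0.2] total dp [0.0012 0.0027 0.414 ]
turn [-0.0003 -0.     -0.001 ]
```

View pics/st1.png

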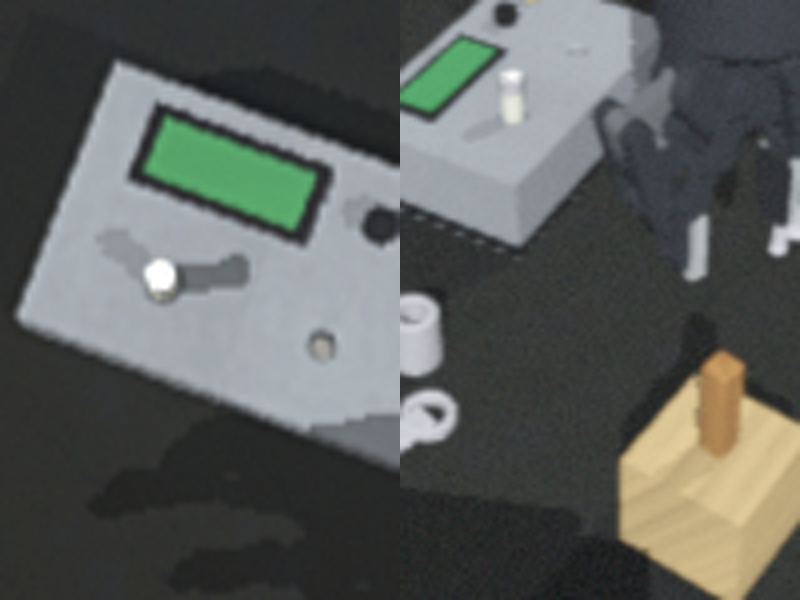

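The fuse stands upright in the well, at (160,275) in the top crop. The reset hole is clear and the open fingers straddle the stylus. Descending and gripping.

```bash
python3 -m pendant '{"dp":[[0.0012,0.0027,0.05],[0,0,0.09],[0,0,0.09],[0,0,0.09],[0,0,0.06],[0,0,0.034],[0,0,0]],"turn":[[0,0,0],[0,0,0],[0,0,0],[0,0,0],[0,0,0],[0,0,0],[0,0,0]]}'
python3 -m pendant '{"dp":[[0,0,0],[0,0,0],[0,0,0],[0,0,0],[0,0,0],[0,0,0]],"turn":[[0,0,0],[0,0,0],[0,0,0],[0,0,0],[0,0,0],[0,0,0]]}' -1
python3 -m pendant '{"dp":[[0,0,-0.03],[0,0,-0.06],[0,0,-0.1],[0,0,-0.1],[0,0,-0.08],[0,0,-0.03],[0,0,0]],"turn":[[0,0,0],[0,0,0],[0,0,0],[0,0,0],[0,0,0],[0,0,0],[0,0,0]]}'
python3 - <<'E'
from h import *
go(587.5,-28.7,195,2.4)
E
```

```text
time: 14.02
position: [457.3, 297.1, 99.5]
eef_rot: [-3.14, -0.001, 2.4]
ft_force: [0.5, -0.4, 0.3]
opening: 0.548
finger_force: 0.0
time: 14.78
position: [458.1, 297.4, 101.1]
eef_rot: [3.14, 0.001, 2.4]
ft_force: [0.4, -1.1, 6.2]
opening: 0.184
finger_force: 58.6
time: 15.65
position: [457.8, 297.3, 220.4]
eef_rot: [3.141, 0.0, 2.4]
ft_force: [0.2, -0.1, -0.8]
opening: 0.19
finger_force: 58.5
pos [457.8 297.3 220.4] rot [3.1411e+00 2.0000e-04 2.4004e+00] j6 1.16 t 15.65 F [ 0.2 -0.1 -0.8] total dp [-1.0526 -0.5096  0.0847]
turn [0.0003 0.0001 0.0002]
```

```bash
python3 -m pendant '{"dp":[[-0.05,-0.024,0],[-0.11,-0.053,0],[-0.11,-0.053,0],[-0.11,-0.053,0],[-0.11,-0.053,0],[-0.11,-0.053,0],[-0.11,-0.053,0],[-0.11,-0.053,0],[-0.11,-0.053,0],[-0.08,-0.039,0],[-0.042,-0.022,0.0],[0,0,0]],"turn":[[0,0,0],[0,0,0],[0,0,0],[0,0,0],[0,0,0],[0,0,0],[0,0,0],[0,0,0],[0,0,0],[0,0,0],[0,0,0],[0,0,0]]}'
python3 -m pendant '{"dp":[[0,0,0.04],[0,0,0.06],[0,0,0.02],[0,0,0]],"turn":[[0,0,0],[0,0,0],[0,0,0],[0,0,0]]}'
python3 - <<'E'
from h import *
import cv2
go(587.5,-28.7,157.1,2.4)
p=r.sense()["position"]
t=r.read_camera("top")[:,:,::-1];s=r.read_camera("side")[:,:,::-1]
b=p-[0,0,97.1];print("tip pred side",uv("side",b),"shoulder",uv("side",b+[0,0,60]),"reset pred",uv("side",[587.5,-28.7,60]))
c=lambda im,x,y,w,h,k:cv2.resize(im[y:y+h,x:x+w],None,fx=k,fy=k,interpolation=cv2.INTER_CUBIC)
im=np.zeros((600,800,3),np.uint8);im[:,:500]=c(s,290,135,50,60,10);im[:300,500:]=c(t,335,150,60,60,5)
cv2.imwrite("pics/r1.png",im)
E
```

```text
time: 17.15
position: [587.2, -29.4, 219.5]
eef_rot: [-3.141, -0.001, 2.399]
ft_force: [-0.7, -0.0, -0.4]
opening: 0.188
finger_force: 58.5
time: 17.65
position: [587.1, -27.8, 183.9]
eef_rot: [-3.141, -0.001, 2.401]
ft_force: [-0.1, -0.4, -0.5]
opening: 0.185
finger_force: 58.5
pos [587.1 -27.8 183.9] rot [-3.1412e+00 -8.0000e-04  2.4012e+00] j6 0.55 t 17.65 F [-0.1 -0.4 -0.5] total dp [-0.0031 -0.0012  0.0894]
turn [-0.0002 -0.0005  0.0008]
tip pred side [314.20081865 169.71245171] shoulder [313.82015617 150.56584948] reset pred [314.26541443 177.62514737]
```

View pics/r1.png

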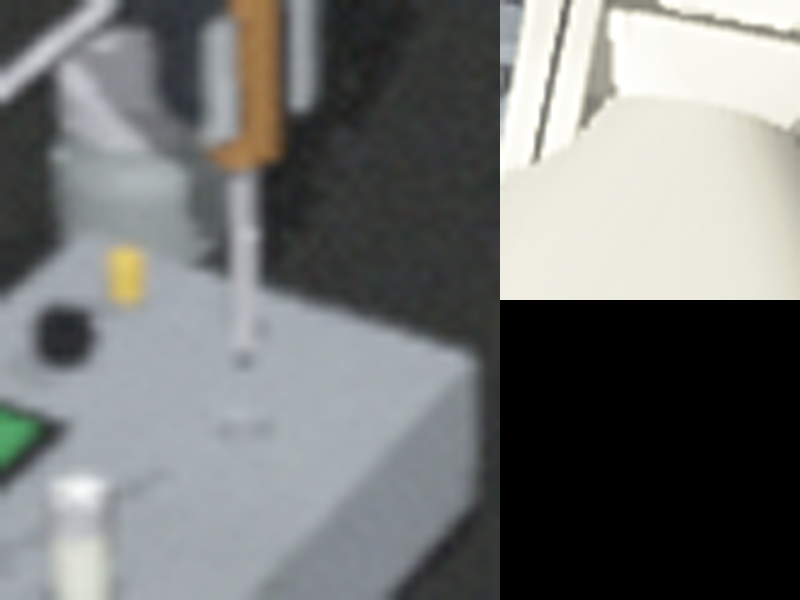

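The pin tip is at (314.0,170.0) and the reset hole at (314.1,177.0) in the side view. That means about -2 mm in y, then down.

```bash
python3 -m pendant '{"dp":[[-0.0064,-0.005,0.02],[0,0,0.04],[0,0,0.02],[0,0,0]],"turn":[[0,0,0],[0,0,0],[0,0,0],[0,0,0]]}'
python3 -m pendant '{"dp":[[0,0,0.015],[0,0,0.015],[0,0,0.015],[0,0,0.01],[0,0,0]],"turn":[[0,0,0],[0,0,0],[0,0,0],[0,0,0],[0,0,0]]}'
```

```text
time: 18.25
position: [587.5, -30.9, 159.5]
eef_rot: [-3.141, -0.001, 2.4]
ft_force: [-0.0, 0.2, -1.0]
opening: 0.188
finger_force: 58.5
time: 18.88
position: [587.7, -30.9, 143.5]
eef_rot: [-3.141, -0.0, 2.4]
ft_force: [-0.1, -0.3, -1.0]
opening: 0.187
finger_force: 58.5
```

Tip is 14 mm deep with no side force. Now pressing.

```bash
python3 -m pendant '{"dp":[[0,0,0.012],[0,0,0.012],[0,0,0.008],[0,0,0.006],[0,0,0]],"turn":[[0,0,0],[0,0,0],[0,0,0],[0,0,0],[0,0,0]]}'
python3 -m pendant '{"dp":[[0,0,0.004],[0,0,0.004],[0,0,0.002],[0,0,0]],"turn":[[0,0,0],[0,0,0],[0,0,0],[0,0,0]]}'
```

```text
time: 19.5
position: [587.8, -30.9, 132.4]
eef_rot: [3.142, 0.0, 2.4]
ft_force: [-1.2, 0.1, 0.6]
opening: 0.185
finger_force: 58.6
time: 20.0
position: [587.9, -30.9, 129.5]
eef_rot: [3.142, 0.0, 2.4]
ft_force: [-1.9, -0.3, 3.5]
opening: 0.186
finger_force: 58.9
```

```bash
python3 -m pendant '{"dp":[[0,0,0.003],[0,0,0.003],[0,0,0]],"turn":[[0,0,0],[0,0,0],[0,0,0]]}'
python3 -m pendant '{"dp":[[0,0,0.002],[0,0,0.002],[0,0,0],[0,0,0]],"turn":[[0,0,0],[0,0,0],[0,0,0],[0,0,0]]}'
```

```text
time: 20.38
position: [588.0, -30.9, 127.9]
eef_rot: [3.141, 0.001, 2.4]
ft_force: [-2.0, 0.4, 6.7]
opening: 0.188
finger_force: 59.3
time: 20.88
position: [588.1, -31.0, 127.6]
eef_rot: [3.141, 0.002, 2.4]
ft_force: [-2.9, 0.3, 13.4]
opening: 0.187
finger_force: 59.9
```

```bash
python3 -c "
from workcell import r
s=r.sense();print(s['position'],s['ft_force']);print(r.job_done())"
```

```text
[588.13381474 -31.00003437 127.61342195] [-2.94095744  0.30263946 13.39465074]
the job is handed in; nothing more can be done
None
```

The long fuse is fully home in the tester's well and released, and I handed the job in at 20.9 s, still gripping the stylus with the reset button pushed to its end stop at about 13 N.

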